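# Shut the wool spool into the moth-tight case and hold the hatch down

## Robot

A 6-joint arm with a two-finger parallel gripper is mounted at the origin on a cart in front of the work surface, level with it; the furniture and walls round the work are solid. World frame = base frame: x ahead of the robot, y to its left, z up, the work surface at z = 0. Lengths are in m, angles in rad, forces in N, time in s.
With the tool pointing down it reaches from about 0.25 to 0.725 m from the base axis. Payload 4 kg.
Tool frame: the origin (TCP) lies midway between the tips of the shut fingers; the grasp point (between the pads) lies 19 mm behind it; z points along the fingers, y is the line along which they close (so a half turn about z gives the same grasp; the last joint's range is limited). The gripper opens to 85 mm and grips with 20 to 120 N. Pads are 22 mm wide; open, the fingers measure 114 mm over their backs; the gripper's body (76 mm by 85 mm) begins 54 mm behind the grasp point. The pads swing forward as they close: fully open they stand 13 mm farther back than shut.
Start: joints at [1.128, 0.241, 0.005, 1.335, 0, 1.571], TCP at [0.214, 0.452, 0.231] pointing down, gripper open.
Joint ranges: [-2.72, 2.72], [-1.05, 1.87], [-1.09, 1.28], [-1.99, 2.15], [-1.42, 1.44], [-3.14, 3.14]. Speed limits (rad/s): [2.79, 2.79, 3.14, 3.14, 3.14, 3.14].

## Interface

Orientations are given as a unit quaternion [x, y, z, w].
In Python, from workcell import get_obs, camera, job_done, silhouettes gives the robot as it stands. The module is installed in compiled form; this text tells all that it offers.
- The arm moves only by the tool drive_tool, never from a script. Its argument "increments" is a list of rows, each a list of 3 entries, a list of its own where there are three numbers: the shift along the world's x, y, z in mm, then the turn, a rotation vector about the world's x, y, z in degrees, then the opening, from 0 (shut) to 1 (fully open). A call has 1 to 8 rows; each row shifts and turns the commanded pose from where the row before left it; what a row does not reach is not made up. A row lasts 1/12 s, in which the tool goes at most 41.7 mm and 7.16 degrees, less where a joint would pass 70% of its speed; a pose out of reach is approached as far as the arm can. A call is refused whole if a number of a shift passes 41.7 or a number of a turn 7.16, either way. A call with a gripper value outside its range is refused whole. The fingers move at their own pace and stop on an object; the grip force is fixed at half the most. Time passes only in rows, so rows that do not move let the fingers close. It gives the time, the measured TCP pose, the force, the opening and the grip force at its end, in the units of the state.
- get_obs(): the state, without advancing time (a new reading comes with each control period).
- camera(name): name is "scene" or "top"; returns a dict with "image" (420x560x3 uint8, red, green, blue), "K" (3x3 intrinsics, pixels), "view" (4x4, takes a point from world to camera coordinates). Camera axes: x right, y down, z forward; pixel columns grow to the right and rows downward; lengths in m; the calibration is good to about 2 mm. A picture is of the moment at which its call begins. There is no depth.
- job_done(): hands the job in; it is judged then, once.
Trained networks look in a picture, given as the dict that the camera call returned (one of the last four; its "shot" number tells which), for a name from the list of things; names that differ only in an ending like _2 or _b are one class to them, and where a whole thing is asked for, a point or a joint stands for the part that bears it (a point fixed in the world has none). Each returns a list of dicts, best first, with "conf" (0 to 1); they miss things now and then, are a little off and sometimes report something else, mostly with a low value. They report only what shows in the picture. A call takes as long as a camera call. They do not tell look-alikes from the thing itself.
- silhouettes(query, picture): "region" (420x560 bool, what is visible of it) and "bbox" ([left, top, right, bottom] in pixels, round what is visible of it).
The state is a dict: "clock": time; "joint_pos": joint angles; "joint_vel": joint speeds; "tau": joint torques, N m; "eef_pos": TCP position; "tool_rot": TCP orientation; "ft_force": force on the tool from outside, world axes, zero at the start; "ft_torque": the same for the moment, N m; "grip_width": finger opening in m; "grasp_force": force on a finger pad.
Only numpy, scipy, OpenCV 4.12 (cv2) and the standard library are available. Lean on these libraries where they do the work, as an engineer would, in place of code of your own. Each camera call takes 0.05 s, during which the arm holds its last target. There are 200 camera calls.

## Task

Put the tallest of the three wooden thread spools into the open moth-tight case, turn the case's wing button until it lines up with the slot in the hatch, then swing the hatch shut over the button and press it fully home on its rubber seal. Leave the two small spools standing where they are, and leave the button in line: finish while still holding the hatch pressed down, so that I can turn the button to lock it.

Things in the scene. Friction and masses are not known exactly. Their poses are not given: they have to be found in the camera images.
- wool_keeper: The moth-tight case: a light plywood box with a hinged hatch on top, fixed to the worktop, 156 x 156 mm, 80 mm high without the hatch. Origin: centre of its underside; z up, +x to the hinge side (away from the robot at yaw 0), -x to the front with the wing button, y along the hinge. The front of its top (x = -78 to -38 mm) is a closed deck that carries the button.
- keeper_floor (a point): Middle of the compartment's floor, 17 mm behind the case's origin and 12 mm above the worktop. The compartment is open at the top: 88 mm front to back (x = -27 to +61 mm in the case's frame), 124 mm wide (y = -62 to +62 mm), 68 mm deep. A black rubber seal round the opening stands 6 mm above the box's top.
- turn_button (a joint): Angle of the wing button about its upright axis, rad, positive anticlockwise from above: 0 when the wing points front to back and fits the slot; starts at 0.75 to 1.5, turns from -1.6 to 1.6 with light friction (0.06 N m) and stays where it is left. Within about 0.2 either way it passes through the slot; otherwise the hatch comes to rest on it.
- button_wing (a point): Centre of the button's wing, a flat steel bar 30 mm long, 10 mm thick and 14 mm high on a short neck, on the middle of the front deck. This point is 97 mm above the worktop; the wing reaches from 90 to 104 mm. The frame's x is the wing's long direction.
- hatch (a joint): Opening angle of the hatch, rad: 0 pressed home, 1.57 upright; it starts leaning back at 1.7 to 1.95. A stiff hinge (friction 0.2 N m) keeps it where it is left. From 0.04 down to 0 it squeezes the seal, a spring that needs about 10 N of push near the front edge and lifts the hatch to about 0.04 again when let go.
- hatch_hinge (a point): Middle of the hatch's hinge axis, 70 mm behind the case's origin and 82 mm above the worktop; the axis runs along the case's y.
- hatch_lip (a point): Middle of the hatch's free edge, on its outer face (the top when shut), 160 mm from the hinge axis. Hatch 156 mm wide, 6 mm thick, underside level with the hinge axis when shut. Its slot (38 x 18 mm, steel rim, long side from hinge to free edge) is on the middle line, centred 126 mm from the axis; shut, the wing stands 16 mm proud of it. The rest of the outer face is flat.
- wool_spool: The tallest wooden spool, 60 mm high, standing loose on the worktop; origin: centre of its underside, z up its axis. Flanges 42 mm across, the upper one 51 to 60 mm above the origin; the wound barrel is narrower (24 mm). About 60 g.
- small_spool_a: A small wooden spool, 44 mm high and 34 mm across, standing loose; origin: centre of its underside, z up.
- small_spool_b: A small wooden spool, 46 mm high and 35 mm across, standing loose; origin: centre of its underside, z up.
Mind the look-alikes: they are no part of the job. What is shaped like the wool_spool but red is not meant.

How it is judged:
On the way:
1. the tallest spool lies in the case and the button is in line with the slot, the hatch still open (x of wool_spool in the frame of wool_keeper between -0.03 and 0.065 m and y of wool_spool in the frame of wool_keeper between -0.066 and 0.066 m and z of wool_spool in the frame of wool_keeper below 0.045 m and value of joint turn_button between -0.25 and 0.25 rad and value of joint hatch above 0.5 rad), for 0.2 s.
At the end, for the whole second after the job is handed in: The robot still presses the hatch down with more than 3 N and the hatch is home on its squeezed seal (opening under 0.02 rad, 3 mm at the front edge); the button is within 0.25 rad of the slot's line; the tallest spool is in the compartment (its foot less than 45 mm above the case's underside) (x of wool_spool in the frame of wool_keeper between -0.03 and 0.065 m and y of wool_spool in the frame of wool_keeper between -0.066 and 0.066 m and z of wool_spool in the frame of wool_keeper below 0.045 m and value of joint turn_button between -0.25 and 0.25 rad and value of joint hatch below 0.02 rad and contact force between any of the fingers, the arm and wool_keeper above 3 N); the arm keeps its last pose, push and grip.
It fails at once if a small spool is shifted by more than 30 mm or knocked over (distance of any of small_spool_a, small_spool_b from where it was at the start of the episode above 0.03 m or angle between any of small_spool_a, small_spool_b's own z axis and vertical above 0.5 rad).
It also fails if it takes over 64 s, if anything falls off the work surface, if the arm or the gripper's body presses on something with over 40 N, if the wrist force passes 120 N, or if a joint passes its speed limit or range.

## Working session

There is one attempt and no reset: what is moved stays moved. The work goes in short steps, Python scripts to look and compute and a tool call to move; the robot and the scene stay as the last step left them, time stands still between calls to the robot, and variables do not carry over. Pictures are saved under pics/ and viewed, at most 10 in all, crops included, and the job is handed in when it is done.

Besides the shell and the picture viewer there is one more tool, called after "Emit:" by a JSON object that holds its "op" and its "data", one argument or row to a line. drive_tool: Moves the arm, as the interface text tells. Its arguments: {"type":"object","properties":{"increments":{"type":"array"}},"required":["increments"]}

```bash
mkdir -p pics; cat > h.py <<'E'
import numpy as np, cv2
from workcell import get_obs, camera, job_done, silhouettes
def save(n,im): cv2.imwrite('pics/'+n,im[:,:,::-1])
def proj(c,P):
    P=np.atleast_2d(P); q=(c['view'][:3,:3]@P.T).T+c['view'][:3,3]; q=(c['K']@q.T).T; return q[:,:2]/q[:,2:]
def ray(c,u,v):
    R=c['view'][:3,:3]; o=-R.T@c['view'][:3,3]; d=R.T@np.linalg.inv(c['K'])@np.array([u,v,1.]); return o,d
def atz(c,u,v,z):
    o,d=ray(c,u,v); return o+d*(z-o[2])/d[2]
E
python3 - <<'E'
from h import *
o=get_obs(); print({k:np.round(v,3).tolist() for k,v in o.items()})
for n in ('scene','top'):
    c=camera(n); save(n+'0.png',c['image']); print(n,c['K'].tolist(),np.round(c['view'],4).tolist())
    for q in ('wool_spool','small_spool_a','wool_keeper','turn_button','hatch'):
        for s in silhouettes(q,c): print(q,round(s['conf'],2),s['bbox'],int(s['region'].sum()))
E
```

```text
{'clock': 0.0, 'joint_pos': [1.128, 0.241, 0.004, 1.335, 0.0, 1.571], 'joint_vel': [0.001, 0.001, 0.0, -0.001, 0.002, 0.001], 'tau': [0.0, -37.232, 25.241, 0.017, 0.0, 0.0], 'eef_pos': [0.214, 0.451, 0.23], 'tool_rot': [0.22, 0.976, -0.001, -0.0], 'ft_force': [0.161, -0.528, 0.021], 'ft_torque': [-0.011, 0.051, -0.056], 'grasp_force': 0.0, 'grip_width': 0.086}
scene [[456.9334070050795, 0.0, 274.39543190288555], [0.0, 456.9334070050795, 203.2621712518432], [0.0, 0.0, 1.0]] [[0.6962, -0.7178, -0.0076, -0.4347], [-0.4143, -0.3932, -0.8208, 0.2413], [0.5862, 0.5746, -0.5711, 0.6924], [0.0, 0.0, 0.0, 1.0]]
wool_spool 0.8 [328.6, 288.2, 356.2, 335.9] 1009
small_spool_a 0.73 [347.3, 265.0, 372.9, 295.5] 576
small_spool_a 0.55 [293.6, 262.4, 314.1, 292.6] 573
wool_keeper 0.95 [185.0, 96.4, 317.4, 262.1] 10909
turn_button 0.66 [211.5, 194.1, 220.1, 208.6] 91
hatch 0.9 [245.7, 97.2, 317.8, 199.5] 4380
top [[451.8492582117746, 0.0, 280.6679216767563], [0.0, 451.8492582117746, 209.12677348323072], [0.0, 0.0, 1.0]] [[0.0205, -0.9997, -0.0125, -0.1468], [-0.9946, -0.0191, -0.102, 0.523], [0.1017, 0.0145, -0.9947, 0.8919], [0.0, 0.0, 0.0, 1.0]]
wool_spool 0.83 [365.3, 252.1, 392.0, 268.9] 446
wool_spool 0.71 [288.4, 198.4, 312.4, 221.1] 394
small_spool_a 0.77 [320.7, 240.3, 338.9, 258.9] 251
small_spool_a 0.77 [356.8, 204.9, 379.5, 225.4] 277
wool_keeper 0.64 [177.1, 131.3, 272.5, 277.3] 10921
turn_button 0.6 [358.3, 207.0, 381.5, 225.1] 329
hatch 0.71 [178.4, 132.5, 274.1, 196.5] 4336
```

View pics/scene0.png

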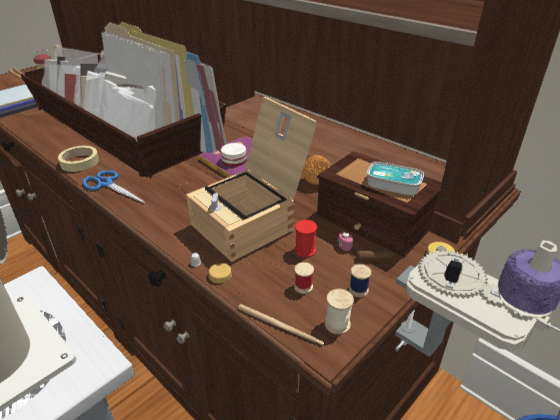

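View pics/top0.png

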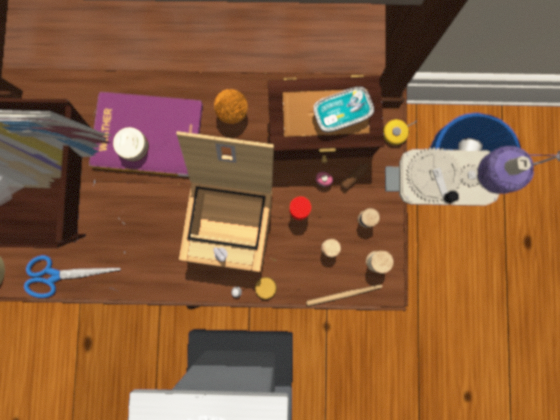

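Candidates for the tallest spool: white (339,311) in the scene view / (379,261) in the top view. Red (305,240)/(300,208) is the excluded look-alike. The small ones are at (304,278)/(331,248) and (360,281)/(369,217). I choose the white one and check it in a close crop.

```bash
python3 - <<'E'
from h import *
a=cv2.imread('pics/top0.png')[125:280,170:280]; b=cv2.imread('pics/scene0.png')[90:265,180:320]; d=cv2.imread('pics/scene0.png')[225:340,285:375]
f=lambda i,s:cv2.resize(i,None,fx=s,fy=s,interpolation=cv2.INTER_CUBIC)
a=f(a,3.4);b=f(b,3.0)
H=595; out=np.zeros((H,800,3),np.uint8)
out[:a.shape[0],:a.shape[1]]=a; out[:b.shape[0],376:376+420]=b[:H]
cv2.imwrite('pics/c1.png',out); cv2.imwrite('pics/c2.png',f(d,4))
ct=camera('top')
for n,u,v,z in (('white',378.6,260.5,.06),('red',300.4,207.5,.06),('sA',330.8,247.5,.045),('sB',369,217,.045)):
    print(n,atz(ct,u,v,z).round(4))
cs=camera('scene')
print(atz(cs,339,297,.06),atz(cs,360,270,.045),atz(cs,304,267,.045))
E
```

```text
white [ 0.4265 -0.3277  0.06  ]
red [ 0.5263 -0.1754  0.06  ]
sA [ 0.4499 -0.237   0.045 ]
sB [ 0.5116 -0.3119  0.045 ]
[ 0.4260593  -0.33405074  0.06      ] [ 0.51337706 -0.31369579  0.045     ] [ 0.45249748 -0.23895988  0.045     ]
```

View pics/c1.png

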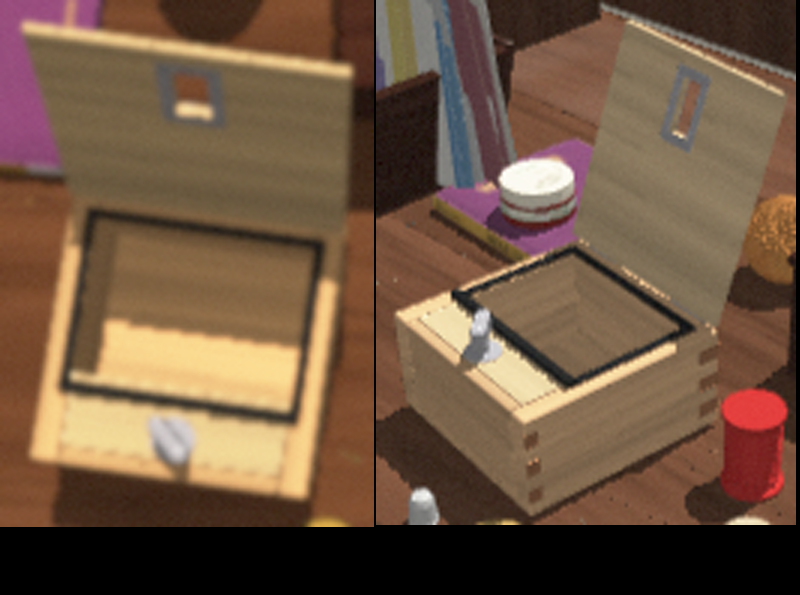

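View pics/c2.png

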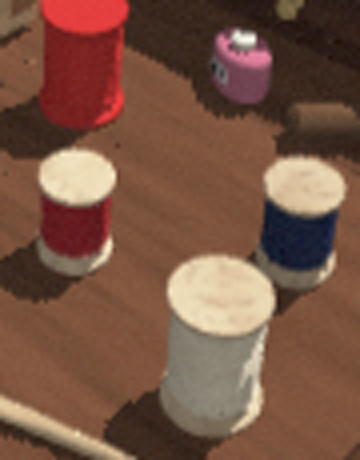

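White is confirmed: it is the tall wooden spool with natural wool, standing clear of the red one. The top crop shows the case, with its front corners at about (180,260) and (260,271). The wing sits slanted at about (220,254).

```bash
cat > fit.py <<'E'
from h import *
from scipy.optimize import least_squares
ct=camera('top');cs=camera('scene')
def W(p,P):
    c,s=np.cos(p[2]),np.sin(p[2]); P=np.asarray(P,float); return np.array([p[0]+c*P[0]-s*P[1],p[1]+s*P[0]+c*P[1],P[2]])
def H(th,r,y,t): return [.07-r*np.cos(th)+t*np.sin(th),y,.082+r*np.sin(th)+t*np.cos(th)]
L=.078
fixed=[(ct,(-L,L,.08),179.7,260),(ct,(-L,-L,.08),259.7,271.2),(cs,(-L,L,.08),187.3,195),(cs,(-L,-L,.08),229.3,228.3),(cs,(-L,-L,0),232,260.7),(cs,(L,-L,.08),293.3,199.3)]
hat=[(ct,(.16,L,.003),177.6,132.6),(ct,(.16,-L,.003),273.2,145),(cs,(.16,L,.003),264,97.3),(cs,(.16,-L,.003),316,121.7),(ct,(.126,0,0),226.2,152.6),(cs,(.126,0,0),283,126)]
def res(p):
    r=[proj(c,W(p,P))[0]-(u,v) for c,P,u,v in fixed]+[proj(c,W(p,H(p[3],*P)))[0]-(u,v) for c,P,u,v in hat]
    return np.ravel(r)
s=least_squares(res,[.5,0,0,1.8],loss='soft_l1'); p=s.x
if __name__=='__main__':
    print(p.round(4)); print(s.fun.reshape(-1,2).round(1).tolist())
    # button pos on the middle of deck; compare wing angles
    b=W(p,(-.058,0,.097)); print('wing',b, proj(ct,b),proj(cs,b))
    for a in np.arange(.7,1.6,.2):
        t=a+p[2]; d=.015*np.array([np.cos(t),np.sin(t),0]); z=np.array([0,0,.007])
        print(round(a,2),[proj(c,[b+z+d,b+z-d]).round(0).tolist() for c in (ct,cs)])
    for c,n,q in ((ct,'t',(205,235,235,270)),(cs,'s',(200,180,235,222))):
        pass
    im=ct['image'].copy()[235:275,195:245]; i2=cs['image'][180:225,195:245]
    f=lambda i:cv2.resize(i,None,fx=7.9,fy=7.9,interpolation=cv2.INTER_NEAREST)
    a,b2=f(im),f(i2); o=np.zeros((max(a.shape[0],b2.shape[0]),790+0,3),np.uint8); o[:a.shape[0],:a.shape[1]]=a; o[:b2.shape[0],395:395+b2.shape[1]]=b2; save('btn.png',o)
    print('lip',W(p,H(p[3],.16,0,.006)))
E
python3 fit.py
```

```text
[ 0.4892 -0.0335 -0.116   1.9237]
[[-0.5, -0.5], [1.0, -0.4], [-2.2, -1.4], [-0.3, 2.1], [-0.3, 2.7], [0.8, -0.2], [-0.3, -0.1], [0.3, 0.1], [-0.2, -0.1], [-0.1, 0.1], [0.3, -0.6], [-0.3, -0.6]]
wing [ 0.43159975 -0.02678833  0.097     ] [[220.11020033 254.57789695]] [[213.91609657 199.8169953 ]]
0.7 [[[215.0, 248.0], [224.0, 262.0]], [[216.0, 193.0], [211.0, 201.0]]]
0.9 [[[214.0, 249.0], [225.0, 260.0]], [[214.0, 192.0], [213.0, 201.0]]]
1.1 [[[213.0, 250.0], [226.0, 259.0]], [[213.0, 193.0], [214.0, 201.0]]]
1.3 [[[212.0, 251.0], [227.0, 258.0]], [[211.0, 193.0], [216.0, 201.0]]]
1.5 [[[212.0, 253.0], [227.0, 256.0]], [[210.0, 193.0], [217.0, 200.0]]]
lip [ 0.61925903 -0.04866264  0.23006604]
```

View pics/btn.png

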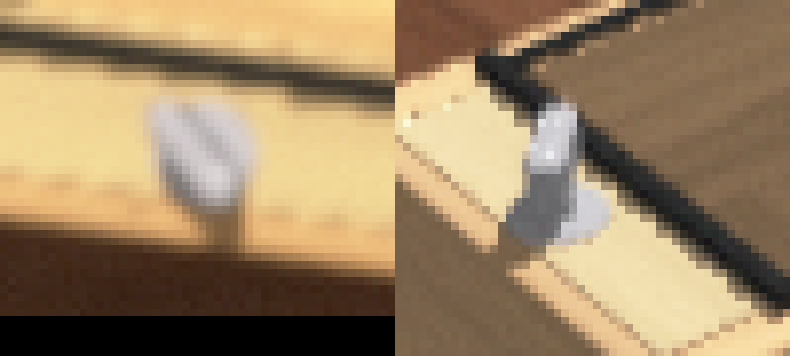

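The wing angle is about 0.77 rad, and the case is at (0.489,-0.034) with yaw -0.116. Now I move to the white spool.

Emit:
{"op": "drive_tool", "data": {
  "increments": [
    [[9, -33, 0], [0, 0, 1], 0.8],
    [[9, -33, 0], [0, 0, 1], 0.8],
    [[9, -33, 0], [0, 0, 1], 0.8],
    [[9, -33, 0], [0, 0, 1], 0.8],
    [[9, -33, 0], [0, 0, 1], 0.8],
    [[9, -33, 0], [0, 0, 1], 0.8],
    [[9, -33, 0], [0, 0, 1], 0.8],
    [[9, -33, 0], [0, 0, 1], 0.8]
  ]
}}

```text
clock: 1.47
eef_pos: [0.2863, 0.1863, 0.2315]
tool_rot: [0.15, 0.989, 0.0, 0.0]
ft_force: [1.1, -0.8, 0.3]
grip_width: 0.0686
grasp_force: 0.0
```

Emit:
{"op": "drive_tool", "data": {
  "increments": [
    [[9, -33, 0], [0, 0, 1], 0.8],
    [[9, -33, 0], [0, 0, 1], 0.8],
    [[9, -33, 0], [0, 0, 1], 0.8],
    [[9, -33, 0], [0, 0, 1], 0.8],
    [[9, -33, 0], [0, 0, 1], 0.8],
    [[9, -33, 0], [0, 0, 1], 0.8],
    [[9, -33, 0], [0, 0, 1], 0.8],
    [[9, -33, 0], [0, 0, 1], 0.8]
  ]
}}

```text
clock: 2.13
eef_pos: [0.3583, -0.078, 0.2316]
tool_rot: [0.081, 0.997, 0.0, 0.001]
ft_force: [1.1, 0.8, -0.6]
grip_width: 0.0685
grasp_force: 0.0
```

Emit:
{"op": "drive_tool", "data": {
  "increments": [
    [[9, -33, 0], [0, 0, 1], 0.8],
    [[9, -33, 0], [0, 0, 1], 0.8],
    [[9, -33, 0], [0, 0, 1], 0.8],
    [[9, -33, 0], [0, 0, 0], 0.8],
    [[9, -33, 0], [0, 0, 0], 0.8],
    [[9, -33, 0], [0, 0, 0], 0.8],
    [[9, -33, 0], [0, 0, 0], 0.8],
    [[0, 0, 0], [0, 0, 0], 0.8]
  ]
}}

```text
clock: 2.8
eef_pos: [0.4225, -0.3126, 0.2303]
tool_rot: [0.058, 0.998, -0.001, 0.0]
ft_force: [0.3, -0.6, 0.7]
grip_width: 0.0683
grasp_force: 0.0
```

Emit:
{"op": "drive_tool", "data": {
  "increments": [
    [[4, -17, -20], [0, 0, 0], 0.8],
    [[0, 0, -30], [0, 0, 0], 0.8],
    [[0, 0, -30], [0, 0, 0], 0.8],
    [[0, 0, -25], [0, 0, 0], 0.8],
    [[0, 0, 0], [0, 0, 0], 0.8]
  ]
}}

```text
clock: 3.22
eef_pos: [0.4218, -0.3215, 0.1209]
tool_rot: [0.056, 0.998, 0.003, -0.004]
ft_force: [-0.1, 0.9, 0.1]
grip_width: 0.0684
grasp_force: 0.0
```

```bash
python3 - <<'E'
from h import *
o=get_obs(); t=o['eef_pos']; print(t)
for n in ('scene','top'):
    c=camera(n)
    for s in silhouettes('wool_spool',c)[:3]+silhouettes('small_spool_a',c)[:3]: print(n,s['conf'],s['bbox'])
c=camera('scene'); i=c['image'][180:360,240:440]; save('g1.png',cv2.resize(i,None,fx=3,fy=3))
E
```

```text
[ 0.42179172 -0.32145375  0.12091589]
scene 0.64 [294.9, 221.9, 315.0, 257.8]
scene 0.77 [298.1, 262.4, 314.4, 294.4]
scene 0.61 [346.6, 267.1, 371.2, 294.2]
top 0.61 [290.2, 196.9, 311.1, 221.8]
top 0.87 [355.2, 204.7, 381.2, 225.8]
top 0.48 [319.8, 241.3, 339.3, 256.9]
```

View pics/g1.png

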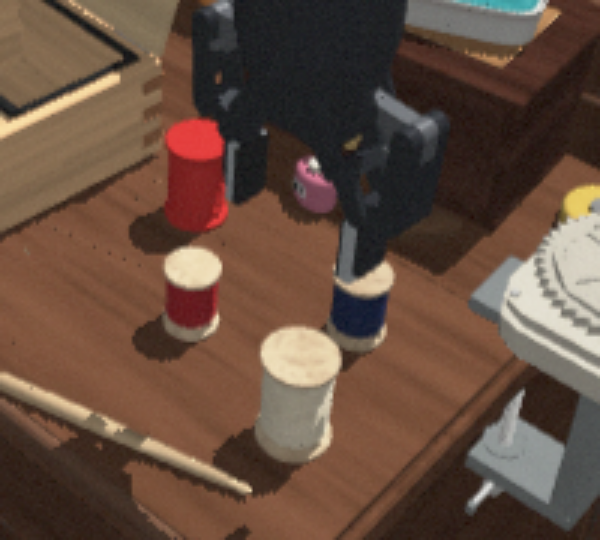

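The fingers hang centred above the white spool (crop (300,390)), with nothing between them.

Emit:
{"op": "drive_tool", "data": {
  "increments": [
    [[4, -8, 0], [0, 0, 0], 0.8],
    [[0, 0, -20], [0, 0, 0], 0.8],
    [[0, 0, -20], [0, 0, 0], 0.8],
    [[0, 0, -20], [0, 0, 0], 0.8],
    [[0, 0, -20], [0, 0, 0], 0.8],
    [[0, 0, -4], [0, 0, 0], 0.8],
    [[0, 0, 0], [0, 0, 0], 0.8]
  ]
}}

```text
clock: 4.15
eef_pos: [0.4286, -0.332, 0.0413]
tool_rot: [0.056, 0.998, 0.001, -0.001]
ft_force: [-0.3, 0.7, -0.0]
grip_width: 0.0683
grasp_force: 0.0
```

Emit:
{"op": "drive_tool", "data": {
  "increments": [
    [[-1, 1, -10], [0, 0, 0], 0.8],
    [[0, 0, 0], [0, 0, 0], 0.3],
    [[0, 0, 0], [0, 0, 0], 0.1],
    [[0, 0, 0], [0, 0, 0], 0],
    [[0, 0, 0], [0, 0, 0], 0],
    [[0, 0, 0], [0, 0, 0], 0],
    [[0, 0, 0], [0, 0, 0], 0],
    [[0, 0, 0], [0, 0, 0], 0]
  ]
}}

```text
clock: 4.82
eef_pos: [0.4291, -0.3318, 0.0335]
tool_rot: [0.056, 0.998, -0.001, 0.001]
ft_force: [-0.6, 0.1, 5.3]
grip_width: 0.0358
grasp_force: 59.4
```

Emit:
{"op": "drive_tool", "data": {
  "increments": [
    [[0, 0, 0], [0, 0, 0], 0],
    [[0, 0, 20], [0, 0, 0], 0],
    [[0, 0, 40], [0, 0, 0], 0],
    [[0, 0, 40], [0, 0, 0], 0],
    [[0, 0, 40], [0, 0, 0], 0],
    [[0, 0, 20], [0, 0, 0], 0],
    [[0, 0, 0], [0, 0, 0], 0]
  ]
}}

```text
clock: 5.4
eef_pos: [0.4309, -0.3333, 0.1984]
tool_rot: [0.056, 0.998, -0.003, 0.005]
ft_force: [0.2, -0.8, 0.2]
grip_width: 0.0357
grasp_force: 60.0
```

```bash
python3 - <<'E'
from h import *
c=camera('scene'); i=c['image'][130:340,240:450]
d=camera('top'); j=d['image'][150:300,290:440]
save('g2.png',np.hstack([cv2.resize(i,(400,400)),cv2.resize(j,(400,400))]))
print(get_obs()['eef_pos'],proj(c,get_obs()['eef_pos']),proj(d,get_obs()['eef_pos']))
E
```

```text
[ 0.42849174 -0.33142041  0.19287734] [[345.47525403 228.6759977 ]] [[397.38037588 260.20512616]]
```

View pics/g2.png

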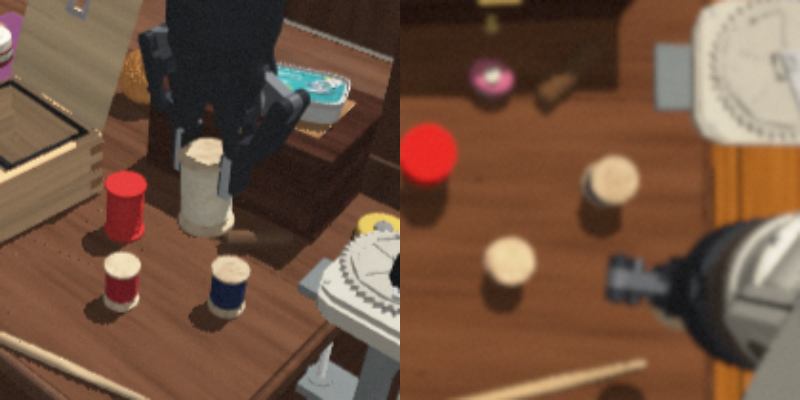

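The white spool is held upright and the small spools are undisturbed. Now to the case.

Emit:
{"op": "drive_tool", "data": {
  "increments": [
    [[9, 37, 0], [0, 0, 0], 0],
    [[9, 37, 0], [0, 0, 0], 0],
    [[9, 37, 0], [0, 0, 0], 0],
    [[9, 37, 0], [0, 0, 0], 0],
    [[9, 37, 0], [0, 0, 0], 0],
    [[9, 37, 0], [0, 0, 0], 0],
    [[9, 37, 0], [0, 0, 0], 0],
    [[9, 37, 0], [0, 0, 0], 0]
  ]
}}

```text
clock: 6.17
eef_pos: [0.4987, -0.0333, 0.1898]
tool_rot: [0.056, 0.998, -0.0, -0.002]
ft_force: [1.5, -0.4, -1.3]
grip_width: 0.0358
grasp_force: 60.1
```

Emit:
{"op": "drive_tool", "data": {
  "increments": [
    [[0, 0, 0], [0, 0, 0], 0],
    [[0, 0, 0], [0, 0, 0], 0]
  ]
}}

```text
clock: 6.33
eef_pos: [0.499, -0.0332, 0.1899]
tool_rot: [0.053, 0.999, -0.0, -0.002]
ft_force: [-1.2, 0.4, -1.2]
grip_width: 0.0363
grasp_force: 60.1
```

Emit:
{"op": "drive_tool", "data": {
  "increments": [
    [[2, -1, -30], [0, 0, 0], 0],
    [[0, 0, -30], [0, 0, 0], 0],
    [[0, 0, -25], [0, 0, 0], 0],
    [[0, 0, -20], [0, 0, 0], 0],
    [[0, 0, -15], [0, 0, 0], 0],
    [[0, 0, -10], [0, 0, 0], 0],
    [[0, 0, -5], [0, 0, 0], 0],
    [[0, 0, 0], [0, 0, 0], 0]
  ]
}}

```text
clock: 7.0
eef_pos: [0.5008, -0.0371, 0.0558]
tool_rot: [0.056, 0.998, -0.0, -0.002]
ft_force: [0.2, -0.5, -1.5]
grip_width: 0.0356
grasp_force: 60.1
```

Emit:
{"op": "drive_tool", "data": {
  "increments": [
    [[0, 0, -3], [0, 0, 0], 0],
    [[0, 0, 0], [0, 0, 0], 0],
    [[0, 0, 0], [0, 0, 0], 0.3],
    [[0, 0, 0], [0, 0, 0], 0.5],
    [[0, 0, 0], [0, 0, 0], 0.65],
    [[0, 0, 0], [0, 0, 0], 0.7],
    [[0, 0, 0], [0, 0, 0], 0.7],
    [[0, 0, 0], [0, 0, 0], 0.7]
  ]
}}

```text
clock: 7.67
eef_pos: [0.5024, -0.0361, 0.0546]
tool_rot: [0.055, 0.998, 0.0, 0.0]
ft_force: [0.3, -0.8, -1.4]
grip_width: 0.0597
grasp_force: 0.0
```

Emit:
{"op": "drive_tool", "data": {
  "increments": [
    [[0, 0, 15], [0, 0, 0], 0.7],
    [[0, 0, 30], [0, 0, 0], 0.7],
    [[0, 0, 40], [0, 0, 0], 0.7],
    [[0, 0, 40], [0, 0, 0], 0.7],
    [[-20, 2, 0], [0, 0, 7], 0.5],
    [[-25, 3, 0], [0, 0, 7], 0.5],
    [[-25, 4, 0], [0, 0, 7], 0.5],
    [[0, 0, 0], [0, 0, 7], 0.5]
  ]
}}

```text
clock: 8.33
eef_pos: [0.4272, -0.0266, 0.1791]
tool_rot: [-0.191, 0.982, 0.001, -0.002]
ft_force: [-0.8, -0.8, -0.9]
grip_width: 0.0427
grasp_force: 0.0
```

Emit:
{"op": "drive_tool", "data": {
  "increments": [
    [[0, 0, 0], [0, 0, 7], 0.5],
    [[0, 0, 0], [0, 0, 7], 0.5],
    [[0, 0, 0], [0, 0, 2], 0.5],
    [[0, 0, 0], [0, 0, 0], 0.5],
    [[0, 0, 0], [0, 0, 0], 0.5]
  ]
}}

```text
clock: 8.75
eef_pos: [0.4322, -0.0272, 0.1794]
tool_rot: [-0.322, 0.947, -0.0, 0.0]
ft_force: [-0.5, 0.7, 0.6]
grip_width: 0.0426
grasp_force: 0.0
```

```bash
python3 - <<'E'
from fit import *
print(get_obs()['eef_pos'],get_obs()['tool_rot'])
for n,c in (('scene',cs),('top',ct)):
    for q in ('wool_spool','turn_button'):
        for s in silhouettes(q,c): print(n,q,round(s['conf'],2),s['bbox'])
i=cs['image'][80:270,150:350]
j=ct['image'][120:300,150:330]
save('g3.png',np.hstack([cv2.resize(i,(400,400)),cv2.resize(j,(400,400))]))
E
```

```text
[ 0.43223331 -0.02720791  0.17929898] [-3.22106671e-01  9.46703381e-01  5.35038221e-06 -7.86296181e-06]
scene wool_spool 0.93 [294.5, 220.1, 318.5, 260.3]
scene wool_spool 0.72 [236.6, 193.0, 254.8, 216.3]
scene wool_spool 0.3 [184.9, 96.1, 320.9, 261.6]
scene turn_button 0.59 [212.9, 194.0, 216.1, 207.4]
top wool_spool 0.84 [218.8, 208.6, 244.8, 224.4]
top wool_spool 0.83 [292.2, 197.7, 310.3, 220.7]
```

View pics/g3.png

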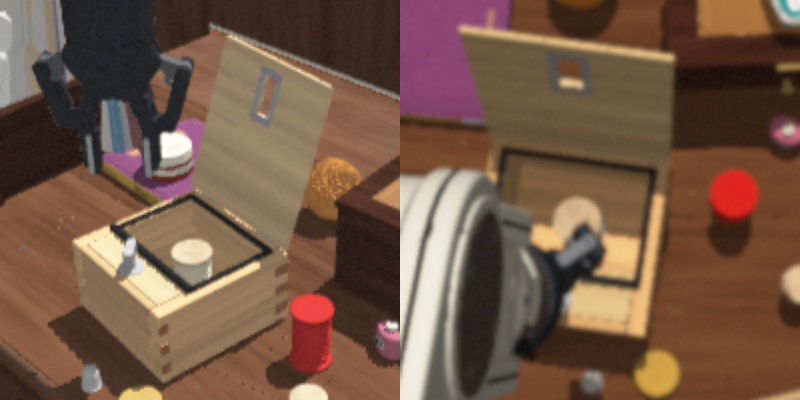

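The spool stands in the compartment (crop left (192,260)) and the button is untouched at (128,255). The tool is above it, with the closing line across the wing.

Emit:
{"op": "drive_tool", "data": {
  "increments": [
    [[0, 0, -20], [0, 0, 0], 0.5],
    [[0, 0, -25], [0, 0, 0], 0.5],
    [[0, 0, -20], [0, 0, 0], 0.5],
    [[0, 0, -12], [0, 0, 0], 0.5],
    [[0, 0, -7], [0, 0, 0], 0.5],
    [[0, 0, 0], [0, 0, 0], 0.5]
  ]
}}

```text
clock: 9.55
eef_pos: [0.431, -0.0271, 0.0939]
tool_rot: [-0.322, 0.947, 0.001, -0.001]
ft_force: [0.7, -1.3, -0.1]
grip_width: 0.0427
grasp_force: 0.0
```

Emit:
{"op": "drive_tool", "data": {
  "increments": [
    [[0, 0, -1], [0, 0, 0], 0.3],
    [[0, 0, 0], [0, 0, 0], 0.2],
    [[0, 0, 0], [0, 0, 0], 0.1],
    [[0, 0, 0], [0, 0, 0], 0],
    [[0, 0, 0], [0, 0, 0], 0],
    [[0, 0, 0], [0, 0, 0], 0],
    [[0, 0, 0], [0, 0, 0], 0]
  ]
}}

```text
clock: 10.13
eef_pos: [0.4324, -0.026, 0.0954]
tool_rot: [-0.323, 0.946, 0.001, 0.001]
ft_force: [-2.9, 4.0, 5.4]
grip_width: 0.0079
grasp_force: 59.4
```

Emit:
{"op": "drive_tool", "data": {
  "increments": [
    [[0, 0, 0], [0, 0, -7], 0],
    [[0, 0, 0], [0, 0, -7], 0],
    [[0, 0, 0], [0, 0, -7], 0],
    [[0, 0, 0], [0, 0, -7], 0],
    [[0, 0, 0], [0, 0, -7], 0],
    [[0, 0, 0], [0, 0, -7], 0],
    [[0, 0, 0], [0, 0, -2], 0],
    [[0, 0, 0], [0, 0, 0], 0]
  ]
}}

```text
clock: 10.8
eef_pos: [0.4326, -0.0267, 0.0954]
tool_rot: [0.056, 0.998, 0.001, 0.001]
ft_force: [-2.5, 2.2, 6.0]
grip_width: 0.0078
grasp_force: 59.5
```

Emit:
{"op": "drive_tool", "data": {
  "increments": [
    [[0, 0, 0], [0, 0, 0], 0.2],
    [[0, 0, 0], [0, 0, 0], 0.4],
    [[0, 0, 0], [0, 0, 0], 0.5],
    [[0, 0, 15], [0, 0, 0], 0.5],
    [[0, 0, 30], [0, 0, 0], 0.5],
    [[0, 0, 40], [0, 0, 0], 0.5],
    [[-10, 0, 40], [0, 0, 0], 0.3],
    [[-10, 0, 30], [0, 0, 0], 0]
  ]
}}

```text
clock: 11.47
eef_pos: [0.413, -0.0276, 0.2523]
tool_rot: [0.055, 0.998, -0.0, 0.002]
ft_force: [0.8, 0.5, 0.2]
grip_width: 0.0194
grasp_force: 0.0
```

```bash
python3 - <<'E'
from fit import *
o=get_obs();print(o['eef_pos'],o['tool_rot'],o['ft_force'])
b=W(p,(-.058,0,.104))
for a in (-.4,-.2,0,.2,.4,.7):
    t=a+p[2]; d=.015*np.array([np.cos(t),np.sin(t),0]); print(a,[proj(c,[b+d,b-d]).round(1).tolist() for c in (ct,cs)])
for s in silhouettes('turn_button',cs)+silhouettes('turn_button',ct): print(s['conf'],s['bbox'])
i=cs['image'][180:225,190:240]; j=ct['image'][235:280,195:245]
save('g4.png',np.hstack([cv2.resize(i,(400,360)),cv2.resize(j,(400,360))]))
E
```

```text
[ 0.41461137 -0.02772906  0.25476404] [ 5.55141976e-02  9.98443303e-01 -3.66622297e-04  5.38605086e-03] [ 1.09780002 -0.46117123  0.31766917]
-0.4 [[[223.8, 247.5], [215.3, 261.6]], [[221.4, 195.5], [205.8, 198.1]]]
-0.2 [[[222.3, 246.9], [216.8, 262.3]], [[220.9, 194.7], [206.2, 198.9]]]
0 [[[220.8, 246.5], [218.3, 262.7]], [[220.2, 194.0], [206.9, 199.6]]]
0.2 [[[219.2, 246.4], [220.0, 262.8]], [[219.2, 193.4], [207.9, 200.3]]]
0.4 [[[217.6, 246.7], [221.6, 262.5]], [[218.0, 192.9], [209.1, 200.8]]]
0.7 [[[215.3, 247.7], [223.8, 261.5]], [[215.9, 192.5], [211.3, 201.2]]]
0.5 [209.5, 199.1, 218.2, 207.9]
0.35 [245.2, 97.0, 318.2, 200.2]
```

View pics/g4.png

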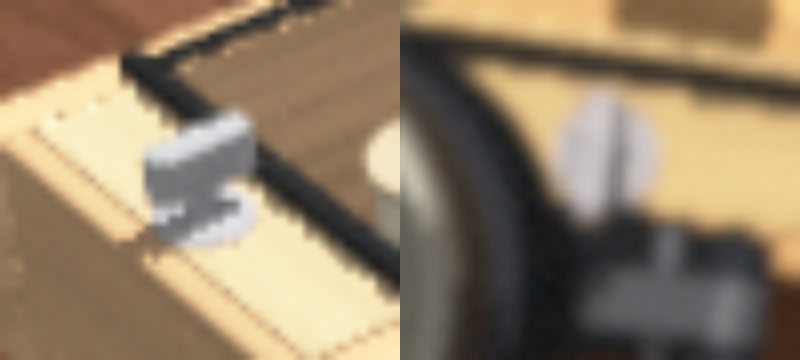

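The wing now lies front to back: scene crop (240,115) to (148,160), matching the angle-0 prediction. Next I compute the hatch path.

```bash
python3 - <<'E'
from fit import *
print(p)
for th in (1.92,1.7,1.5,1.3,1.1,.9,.7,.5,.3,.15,.05,0):
    r=.145
    P=np.array(H(th,r,.036,.006)); 
    if th>1.57: P=np.array(H(th,.16,.036,.006)); P[2]-=.025
    P[0]+=.011
    print(th,W(p,P).round(3))
E
```

```text
[ 0.4892097  -0.03350357 -0.11604031  1.92369848]
1.92 [ 0.634 -0.014  0.205]
1.7 [ 0.6   -0.01   0.215]
1.5 [ 0.57  -0.007  0.227]
1.3 [ 0.541 -0.003  0.223]
1.1 [ 0.514 -0.     0.214]
0.9 [0.489 0.003 0.199]
0.7 [0.468 0.005 0.18 ]
0.5 [0.45  0.007 0.157]
0.3 [0.438 0.009 0.131]
0.15 [0.432 0.009 0.11 ]
0.05 [0.43  0.01  0.095]
0 [0.43  0.01  0.088]
```

Emit:
{"op": "drive_tool", "data": {
  "increments": [
    [[0, 0, 38], [0, 0, 0], 0],
    [[35, 2, 0], [0, 0, 0], 0],
    [[35, 2, 0], [0, 0, 0], 0],
    [[35, 2, 0], [0, 0, 0], 0],
    [[35, 2, 0], [0, 0, 0], 0],
    [[35, 2, 0], [0, 0, 0], 0],
    [[35, 2, 0], [0, 0, 0], 0],
    [[35, 2, 0], [0, 0, 0], 0]
  ]
}}

```text
clock: 12.43
eef_pos: [0.6583, -0.0132, 0.2842]
tool_rot: [0.055, 0.998, -0.0, -0.002]
ft_force: [1.7, -0.6, 0.4]
grip_width: -0.0002
grasp_force: 0.0
```

Emit:
{"op": "drive_tool", "data": {
  "increments": [
    [[4, 0, 0], [0, 0, 0], 0],
    [[0, 0, 0], [0, 0, 0], 0]
  ]
}}

```text
clock: 12.6
eef_pos: [0.6622, -0.0131, 0.281]
tool_rot: [0.055, 0.998, -0.0, -0.004]
ft_force: [-0.5, 0.0, -0.1]
grip_width: -0.0003
grasp_force: 0.0
```

Emit:
{"op": "drive_tool", "data": {
  "increments": [
    [[0, 0, -25], [0, 0, 0], 0],
    [[0, 0, -30], [0, 0, 0], 0],
    [[0, 0, -20], [0, 0, 0], 0],
    [[0, 0, 0], [0, 0, 0], 0],
    [[-10, 0, 0], [0, 0, 0], 0],
    [[-10, 0, 0], [0, 0, 0], 0],
    [[-10, 0, 0], [0, 0, 0], 0],
    [[0, 0, 0], [0, 0, 0], 0]
  ]
}}

```text
clock: 13.27
eef_pos: [0.6295, -0.0134, 0.2147]
tool_rot: [0.056, 0.998, -0.0, 0.001]
ft_force: [-0.4, 0.4, 0.3]
grip_width: 0.0001
grasp_force: 0.0
```

Emit:
{"op": "drive_tool", "data": {
  "increments": [
    [[0, 0, -6], [0, 0, 0], 0],
    [[-10, 0, 0], [0, 0, 0], 0],
    [[-12, 2, 3], [0, 0, 0], 0],
    [[-12, 1, 3], [0, 0, 0], 0],
    [[-12, 1, 3], [0, 0, 0], 0],
    [[-12, 1, 3], [0, 0, 0], 0],
    [[0, 0, 0], [0, 0, 0], 0]
  ]
}}

```text
clock: 13.85
eef_pos: [0.5722, -0.0081, 0.2195]
tool_rot: [0.056, 0.998, 0.0, 0.0]
ft_force: [-0.7, -0.4, 0.1]
grip_width: -0.0002
grasp_force: 0.0
```

```bash
python3 - <<'E'
from h import *
o=get_obs();print(o['eef_pos'],o['ft_force'],o['ft_torque'])
c=camera('scene')
i=c['image'][60:270,150:350]
j=camera('top')['image'][100:300,130:330]
save('g5.png',np.hstack([cv2.resize(i,(400,420)),cv2.resize(j,(400,420))]))
E
```

```text
[ 0.57221215 -0.00813769  0.21946648] [-0.65193154 -0.42944051  0.13354299] [ 0.06437426 -0.0365816  -0.02143675]
```

View pics/g5.png

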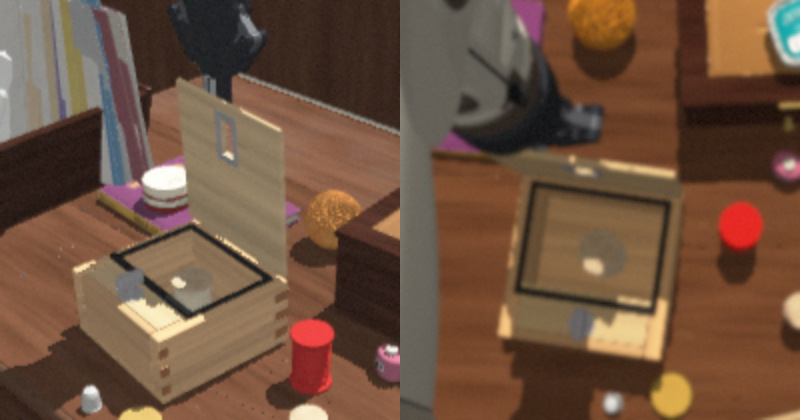

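The hatch is now upright with the closed fingers behind it (left crop, fingers at (215,85), slot at (228,138)). Continue along the arc.

Emit:
{"op": "drive_tool", "data": {
  "increments": [
    [[-16, 3, 2], [0, 0, 0], 0],
    [[-16, 2, 1], [0, 0, 0], 0],
    [[-14, 2, -4], [0, 0, 0], 0],
    [[-13, 1, -5], [0, 0, 0], 0],
    [[-13, 2, -7], [0, 0, 0], 0],
    [[-12, 1, -8], [0, 0, 0], 0],
    [[0, 0, 0], [0, 0, 0], 0]
  ]
}}

```text
clock: 14.53
eef_pos: [0.4872, 0.0029, 0.1959]
tool_rot: [0.055, 0.998, -0.0, -0.002]
ft_force: [-0.6, 0.1, -0.3]
grip_width: -0.0
grasp_force: 0.0
```

Emit:
{"op": "drive_tool", "data": {
  "increments": [
    [[-11, 1, -9], [0, 0, 0], 0],
    [[-10, 1, -10], [0, 0, 0], 0],
    [[-9, 1, -11], [0, 0, 0], 0],
    [[-9, 1, -12], [0, 0, 0], 0],
    [[0, 0, 0], [0, 0, 0], 0]
  ]
}}

```text
clock: 14.95
eef_pos: [0.4485, 0.0068, 0.1535]
tool_rot: [0.055, 0.998, -0.0, -0.002]
ft_force: [-0.8, -0.0, -0.6]
grip_width: 0.0
grasp_force: 0.0
```

```bash
cat > ha.py <<'E'
from fit import *
p0=[ 0.4892, -0.0335, -0.116]
print(get_obs()['eef_pos'],get_obs()['ft_force'])
for n,c in (('s',cs),('t',ct)):
    for s in silhouettes('hatch',c)[:1]: print(n,s['conf'],s['bbox'])
    for th in (.8,.6,.5,.4,.2,.04,0):
        q=np.vstack([proj(c,W(p0,H(th,r,y,t))) for r in (0,.16) for y in (-L,L) for t in (0,.006)])
        print(th,q.min(0).round(),q.max(0).round())
E
python3 ha.py
```

```text
[0.45113931 0.00668735 0.15548377] [ 0.14723012 -0.00461879  0.58171134]
s 0.56 [185.5, 158.8, 288.1, 198.4]
0.8 [195. 133.] [293. 200.]
0.6 [187. 148.] [292. 200.]
0.5 [184. 155.] [292. 200.]
0.4 [181. 163.] [292. 201.]
0.2 [179. 166.] [292. 217.]
0.04 [179. 166.] [291. 229.]
0 [179. 166.] [291. 232.]
t 0.77 [181.2, 182.5, 271.3, 273.9]
0.8 [166. 180.] [272. 251.]
0.6 [167. 181.] [272. 263.]
0.5 [169. 181.] [272. 268.]
0.4 [170. 181.] [272. 272.]
0.2 [173. 182.] [271. 276.]
0.04 [176. 182.] [271. 277.]
0 [177. 182.] [271. 277.]
```

Emit:
{"op": "drive_tool", "data": {
  "increments": [
    [[-6, 1, -11], [0, 0, 0], 0],
    [[-6, 1, -12], [0, 0, 0], 0],
    [[-4, 0, -10], [0, 0, 0], 0],
    [[-3, 0, -10], [0, 0, 0], 0],
    [[0, 0, 0], [0, 0, 0], 0]
  ]
}}

```text
clock: 15.57
eef_pos: [0.4307, 0.0087, 0.1114]
tool_rot: [0.056, 0.998, -0.0, -0.001]
ft_force: [-1.0, 0.5, -0.4]
grip_width: -0.0002
grasp_force: 0.0
```

Emit:
{"op": "drive_tool", "data": {
  "increments": [
    [[0, 0, -6], [0, 0, 0], 0],
    [[0, 0, -5], [0, 0, 0], 0],
    [[0, 0, -3], [0, 0, 0], 0],
    [[0, 0, 0], [0, 0, 0], 0]
  ]
}}

```text
clock: 15.9
eef_pos: [0.4314, 0.0087, 0.098]
tool_rot: [0.056, 0.998, -0.0, -0.0]
ft_force: [-0.1, -0.9, 0.2]
grip_width: 0.0001
grasp_force: 0.0
```

Emit:
{"op": "drive_tool", "data": {
  "increments": [
    [[0, 0, -2], [0, 0, 0], 0],
    [[0, 0, -2], [0, 0, 0], 0],
    [[0, 0, -1], [0, 0, 0], 0],
    [[0, 0, 0], [0, 0, 0], 0],
    [[0, 0, 0], [0, 0, 0], 0]
  ]
}}

```text
clock: 16.32
eef_pos: [0.4314, 0.0088, 0.0934]
tool_rot: [0.056, 0.998, 0.0, 0.0]
ft_force: [-0.3, 0.2, 0.2]
grip_width: 0.0005
grasp_force: 0.1
```

Emit:
{"op": "drive_tool", "data": {
  "increments": [
    [[0, 0, -2], [0, 0, 0], 0],
    [[0, 0, -1], [0, 0, 0], 0],
    [[0, 0, 0], [0, 0, 0], 0],
    [[0, 0, 0], [0, 0, 0], 0]
  ]
}}

```text
clock: 16.65
eef_pos: [0.4313, 0.0088, 0.0905]
tool_rot: [0.056, 0.998, 0.0, 0.0]
ft_force: [-1.5, -0.4, 3.4]
grip_width: -0.0005
grasp_force: 2.1
```

Emit:
{"op": "drive_tool", "data": {
  "increments": [
    [[0, 0, -2], [0, 0, 0], 0],
    [[0, 0, 0], [0, 0, 0], 0],
    [[0, 0, 0], [0, 0, 0], 0]
  ]
}}

```text
clock: 16.9
eef_pos: [0.4312, 0.0088, 0.0886]
tool_rot: [0.056, 0.998, 0.0, 0.0]
ft_force: [-1.5, 0.1, 6.1]
grip_width: -0.0001
grasp_force: 2.8
```

Emit:
{"op": "drive_tool", "data": {
  "increments": [
    [[0, 0, -2], [0, 0, 0], 0],
    [[0, 0, 0], [0, 0, 0], 0],
    [[0, 0, 0], [0, 0, 0], 0]
  ]
}}

```text
clock: 17.15
eef_pos: [0.4312, 0.0088, 0.0879]
tool_rot: [0.056, 0.998, 0.0, 0.0]
ft_force: [-6.3, 0.9, 17.0]
grip_width: -0.0
grasp_force: 8.3
```

Emit:
{"op": "drive_tool", "data": {
  "increments": [
    [[0, 0, -0.5], [0, 0, 0], 0],
    [[0, 0, 0], [0, 0, 0], 0],
    [[0, 0, 0], [0, 0, 0], 0],
    [[0, 0, 0], [0, 0, 0], 0]
  ]
}}

```text
clock: 17.48
eef_pos: [0.4312, 0.0088, 0.0878]
tool_rot: [0.056, 0.998, 0.0, 0.001]
ft_force: [-7.2, 0.3, 20.6]
grip_width: 0.0002
grasp_force: 10.1
```

```bash
python3 ha.py; python3 - <<'E'
from h import *
for n in('scene','top'):
    c=camera(n)
    for q in('turn_button','small_spool_a','wool_spool'):
        for s in silhouettes(q,c): print(n,q,round(s['conf'],2),s['bbox'],cv2.minAreaRect(np.argwhere(s['region'])[:,::-1].astype(np.float32)) if q=='turn_button' else '')
E
```

```text
[0.43116906 0.00883245 0.08780593] [-6.78893005  0.8445438  20.15805398]
s 0.79 [179.6, 170.1, 290.1, 231.8]
0.8 [195. 133.] [293. 200.]
0.6 [187. 148.] [292. 200.]
0.5 [184. 155.] [292. 200.]
0.4 [181. 163.] [292. 201.]
0.2 [179. 166.] [292. 217.]
0.04 [179. 166.] [291. 229.]
0 [179. 166.] [291. 232.]
t 0.96 [188.1, 184.0, 270.9, 280.9]
0.8 [166. 180.] [272. 251.]
0.6 [167. 181.] [272. 263.]
0.5 [169. 181.] [272. 268.]
0.4 [170. 181.] [272. 272.]
0.2 [173. 182.] [271. 276.]
0.04 [176. 182.] [271. 277.]
0 [177. 182.] [271. 277.]
scene turn_button 0.61 [210.6, 195.6, 221.6, 208.0] ((215.00003051757812, 199.50001525878906), (9.192387580871582, 14.849241256713867), 45.0)
scene small_spool_a 0.94 [294.7, 263.2, 315.4, 293.2] 
scene small_spool_a 0.87 [344.7, 263.2, 370.9, 295.4] 
scene wool_spool 0.92 [294.7, 224.3, 317.3, 258.8] 
top turn_button 0.71 [322.6, 240.4, 340.0, 259.1] ((330.5, 248.0), (16.0, 17.0), 90.0)
top small_spool_a 0.78 [356.2, 206.7, 378.0, 228.5] 
top small_spool_a 0.64 [320.6, 241.9, 339.5, 259.6] 
top wool_spool 0.69 [288.9, 197.9, 307.5, 219.8]
```

The hatch is home: 20 N of push, tip height 0.088 m, bounding box matching 0 rad. The wing shows through the slot and the small spools haven't moved.

```bash
python3 -c "
from workcell import job_done; print(job_done())"
```

```text
the job is handed in; nothing more can be done
None
```

I handed the job in after about 18 s of robot time: the tall white spool is in the case, the button is in line with the slot, and the arm is still holding the hatch pressed home with about 20 N. The two small spools are where they started. The hand-in gave no verdict, so these are my own readings from the cameras and force sensor.

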